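Free the jammed stamp and stand it on the empty rest

TASK

The green self-inking stamp has slid into a corner of the blue desk tray and is stuck there on its side, tight against both walls and under the folded-in rim. Work it free, lift it out and lay it down on its side on the bare desk, letting go of it; then take it again and stand it upright on its feet in the middle of whichever stamp rest is empty. Leave the black stamp standing where it is, and do not throw the tape roll out of the tray.

Things in the scene. Friction and masses are not known exactly. Their poses are not given: they have to be found in the camera images.
- green_stamp: green self-inking stamp, loose, 34 (x) x 49 (y) x 85 mm (z), about 0.07 kg. Origin: middle of the foot end; z runs from the feet to the cap's top. z 36 to 84 mm is the rigid green cap, 34 x 48 mm; below it a black foot frame 30 x 46 mm. At the start it lies with x upright, feet within 3 mm of the tray's +y wall, a 34 mm side within 3 mm of its +x wall. Leaning under 12 degrees it rights itself
- green_cap (a point): point on the green stamp's centre line in the middle of its cap, 60 mm from the foot end: a good place to grip it across the 49 mm width. Lying on the tray's floor, the cap's upper face is 34 mm above that floor, about 3 mm below the folded rim; the stamp slides on the tray's slippery enamel far more easily than under a pressed fingertip
- tray: blue desk tray, fixed, open on top, slippery enamel. Outside 160 (x) x 200 (y) x 44 mm high; walls 4 mm, floor 3 mm thick. All round, a 4 mm thick flange at the top (40 to 44 mm above the desk) reaches 8 mm in past the wall's inner face, so the clear opening is 136 x 176 mm. Origin: centre of the underside; axes along the sides, x roughly away from the robot
- black_stamp: black self-inking stamp of the same make and size, loose, standing upright on one of the two rests; origin at the middle of its foot end, z up. Must stay there
- rest_a: stamp rest, flat black square plate with cork top, 84 x 84 x 5 mm, fixed to the desk; origin at the centre of the underside, top 5 mm above the desk. One of two alike; the black stamp stands on one of them, the other is empty
- rest_b: the other stamp rest, alike: 84 x 84 x 5 mm, fixed; origin at the centre of the underside, top 5 mm above the desk
- tape_roll: roll of brown tape lying flat in the tray, loose, 53 mm across, 19 mm high, in the -y half of the tray; origin at the centre of the underside
There are look-alikes about, which are no part of the job. Leave any red look-alike of the black_stamp alone. Leave any pink look-alike of the tape_roll alone.

How it is judged (in metres and radians):
On the way:
1. the green stamp lies on its side on the desk outside the tray, let go (angle between green_stamp's own z axis and vertical above 1.35 rad and not (angle between green_stamp's own z axis and vertical above 1.79 rad) and height (world z) of green_cap below 0.028 m and (x of green_cap in the frame of tray above 0.08 m or x of green_cap in the frame of tray below -0.08 m or y of green_cap in the frame of tray above 0.1 m or y of green_cap in the frame of tray below -0.1 m) and contact force between the fingers and green_stamp below 0.1 N and linear speed of green_stamp below 0.02 m/s), for 0.2 s.
At the end, for the whole second after the job is handed in: The green stamp stands upright (within 3.5 degrees) and at rest on its feet on the rest that was empty, its middle within 18 mm of the rest's centre; the black stamp still stands upright within 15 mm of where it was; the tape roll is still in the tray (angle between each of green_stamp, black_stamp's own z axis and vertical below 0.06 rad and (horizontal distance between green_stamp and rest_a below 0.018 m or horizontal distance between green_stamp and rest_b below 0.018 m) and height (world z) of green_stamp between 0.002 and 0.008 m and linear speed of green_stamp below 0.01 m/s and distance of black_stamp from where it was at the start of the episode below 0.015 m and z of tape_roll in the frame of tray below 0.04 m and x of tape_roll in the frame of tray between -0.076 and 0.076 m and y of tape_roll in the frame of tray between -0.096 and 0.096 m); the robot touches nothing.
It fails at once if the black stamp is knocked over (angle between black_stamp's own z axis and vertical above 0.5 rad).
It also fails if it takes over 72 s, if anything falls off the work surface, if the arm or the gripper's body presses on something with over 40 N, if the wrist force passes 120 N, or if a joint passes its speed limit or range.

ROBOT

A 6-joint arm with a two-finger parallel gripper is mounted at the origin on a cart in front of the work surface, level with it; the furniture and walls round the work are solid. World frame = base frame: x ahead of the robot, y to its left, z up, the work surface at z = 0. Lengths are in m, angles in degrees, forces in N, time in s.
With the tool pointing down it reaches from about 0.25 to 0.725 m from the base axis. Payload 9.7 kg.
Tool frame: the origin (TCP) lies between the finger pads; the fingertips stand bot.tcp_to_tips ahead of it and the grasp point (between the pads) lies 11 mm behind it (bot.tcp_to_tips is the distance from the TCP to the fingertips, in m); z points along the fingers, y is the line along which they close (so a half turn about z gives the same grasp; the last joint's range is limited). The gripper opens to 85 mm and grips with 20 to 120 N. Pads are 22 mm wide; open, the fingers measure 114 mm over their backs; the gripper's body (76 mm by 85 mm) begins 54 mm behind the grasp point. The pads swing forward as they close: fully open they stand 13 mm farther back than shut.
Start: joints at [67.552, 4.979, 10.078, 95.1, 0, 90], TCP at [0.21, 0.508, 0.239] pointing down, gripper open.
Joint ranges: [-179.16, 179.16], [-48.56, 103.87], [-65.8, 70.77], [-126.05, 130.52], [-82.76, 87.17], [-180, 180]. Speed limits (degrees/s): [127.2, 127.2, 147.25, 180, 180, 180].

INTERFACE

Orientations are given as [roll, pitch, yaw] about the fixed x, y, z axes, in that order (R = Rz(yaw) Ry(pitch) Rx(roll)).
In Python, from workcell import bot gives the robot as it stands. The module is installed in compiled form; this text tells all that it offers.
- The arm moves only by the tool carry_out, never from a script. Its arguments are lists of equal length, an entry for each row: "linear": the shift along the world's x, y, z normalised to -1 to 1, where 1 is 2 cm, a list of three; "rotation": the turn, a rotation vector about the world's x, y, z normalised to -1 to 1, where 1 is 8 degrees, a list of three; "grip": the closure, from -1 (fully open) to 1 (shut). In form: {"linear": [[tx, ty, tz], ...], "rotation": [[rx, ry, rz], ...], "grip": [grip, ...]}. A call has 1 to 12 rows; each row shifts and turns the commanded pose from where the row before left it; what a row does not reach is not made up. A row lasts 1/10 s, in which the tool goes at most 50 mm and 8.59 degrees, less where a joint would pass 70% of its speed; a pose out of reach is approached as far as the arm can. A call with a number of a shift or a turn outside -1 to 1 is refused whole. A call with a gripper value outside its range is refused whole. The fingers move at their own pace and stop on an object; "grip_force" is the grip in N (left out, the last holds). Time passes only in rows, so rows that do not move let the fingers close. It gives the time, the measured TCP pose, the force, the opening and the grip force at its end, in the units of the state.
- bot.get_obs(): the state, without advancing time (a new reading comes with each control period).
- bot.camera(name): name is "scene" or "top" or "wrist"; returns the picture (480x640x3 uint8, blue, green, red); there is no depth.
- bot.camera_model(name): a dict with "fx", "fy", "cx", "cy" (pixels), "distortion" ([k1, k2, p1, p2, k3] as OpenCV has them; the pictures are not rectified), "camera_from_world" (4x4, takes a point from world to camera coordinates). Camera axes: x right, y up, looking along -z (the intrinsics and any distortion apply to the point x, -y, -z); pixel columns grow to the right and rows downward; lengths in m; the calibration is good to about 2 mm. A picture is of the moment at which its call begins: read the wrist's pose just before it. camera_model takes no time and is no camera call; for the wrist camera it gives the pose at the moment of the call.
- bot.job_done(): hands the job in; it is judged then, once.
The state is a dict: "time": time; "q": joint angles; "qd": joint speeds; "joint_efforts": joint torques, N m; "ee_pos": TCP position; "tcp_rot": TCP orientation; "wrist_force": force on the tool from outside, world axes, zero at the start; "torque": the same for the moment, N m; "opening": finger opening in m; "grasp_force": force on a finger pad.
Only numpy, scipy, OpenCV 4.12 (cv2) and the standard library are available. Lean on these libraries where they do the work, as an engineer would, in place of code of your own. Each camera call takes 0.05 s, during which the arm holds its last target. There are 200 camera calls.

## Working session

There is one attempt and no reset: what is moved stays moved. The work goes in short steps, Python scripts to look and compute and a tool call to move; the robot and the scene stay as the last step left them, time stands still between calls to the robot, and variables do not carry over. Pictures are saved under pics/ and viewed, at most 14 in all, crops included, and the job is handed in when it is done.

Besides the shell and the picture viewer there is one more tool, called after ">>>" as name(argument=value, ...) on one line, values as JSON. carry_out: Moves the arm, as the interface text tells. Its arguments: {"type":"object","properties":{"linear":{"type":"array","items":{"type":"array","items":{"type":"number"}}},"rotation":{"type":"array","items":{"type":"array","items":{"type":"number"}}},"grip":{"type":"array","items":{"type":"number"}},"grip_force":{"type":"number"}},"required":["linear","rotation","grip"]}

```bash
mkdir -p pics; cat > h.py <<'E'
import numpy as np, cv2
from workcell import bot
def ray(name,uv,m=None):
    m=m or bot.camera_model(name)
    K=np.array([[m['fx'],0,m['cx']],[0,m['fy'],m['cy']],[0,0,1]])
    p=cv2.undistortPoints(np.array(uv,float).reshape(-1,1,2),K,np.array(m['distortion'])).reshape(-1,2)
    T=np.array(m['camera_from_world']);R=T[:3,:3];o=-R.T@T[:3,3]
    d=np.c_[p[:,0],-p[:,1],-np.ones(len(p))]@R
    return o,d
def onplane(name,uv,z,m=None):
    o,d=ray(name,uv,m); return o+d*((z-o[2])/d[:,2])[:,None]
def proj(name,P):
    m=bot.camera_model(name);T=np.array(m['camera_from_world'])
    c=np.atleast_2d(P)@T[:3,:3].T+T[:3,3]; c=c*[1,-1,-1]
    K=np.array([[m['fx'],0,m['cx']],[0,m['fy'],m['cy']],[0,0,1]])
    return cv2.projectPoints(c,np.zeros(3),np.zeros(3),K,np.array(m['distortion']))[0].reshape(-1,2)
E
python3 - <<'E'
from h import *
a=bot.camera('top');b=bot.camera('scene')
cv2.imwrite('pics/top.png',a);cv2.imwrite('pics/scene.png',b)
print(bot.get_obs(),bot.tcp_to_tips)
for n in('top','scene'):
    m=bot.camera_model(n);print(n,ray(n,[[320,240]]),m['fx'])
E
```

```text
{'time': 0.1, 'q': array([ 6.75509764e+01,  5.00920503e+00,  1.00375406e+01,  9.50983924e+01,
       -3.53949290e-04,  9.00019948e+01]), 'qd': array([ 0.02029687, -0.06331612,  0.15475356,  0.09006396,  0.07233564,
        0.03943348]), 'joint_efforts': array([-5.37939086e-04, -5.21563947e+01,  4.65651011e+01,  1.59980881e-02,
       -2.49713014e-05,  2.19307452e-06]), 'ee_pos': array([0.20995103, 0.5081404 , 0.23862888]), 'tcp_rot': array([-1.79929943e+02,  3.56388171e-04,  1.57548982e+02]), 'wrist_force': array([0.18692324, 1.17019143, 0.87105936]), 'torque': array([-0.05455936, -0.00672732,  0.03939838]), 'grasp_force': 0.0, 'opening': 0.08501348607710923} 0.008
top (array([0.29088501, 0.0393286 , 1.16512311]), array([[ 0.15780869, -0.0112614 , -0.9874481 ]])) 504.95903159314855
scene (array([-0.55418368, -0.77056919,  0.63606094]), array([[ 0.72500342,  0.55132311, -0.41322134]])) 500.6605292013684
```

View pics/top.png

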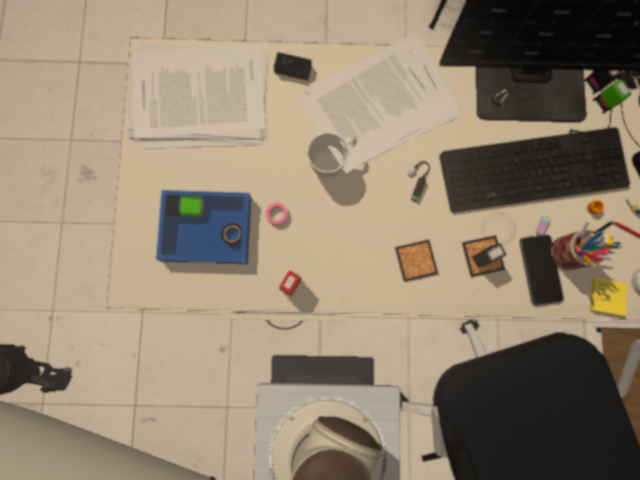

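View pics/scene.png

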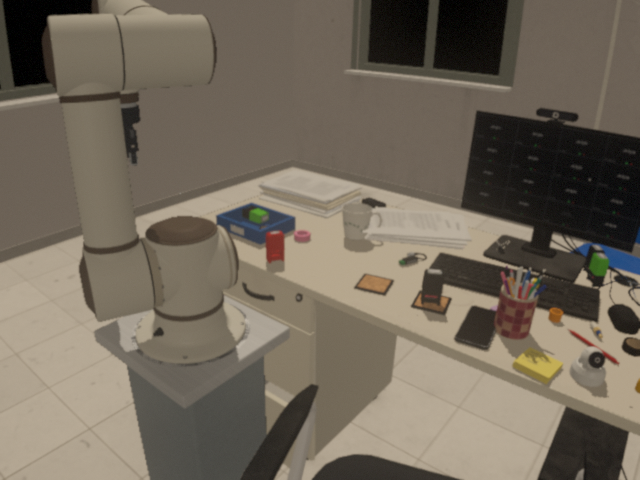

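The top view shows the blue tray at about (158–250, 191–264) with the green cap at (191,206) in its upper-left corner (+x, +y) and the tape roll at (232,233). The empty rest is at (416,260) and the black stamp is on the rest at (484,256). The red look-alike is at (290,283). The scene view agrees.

```bash
python3 - <<'E'
from h import *
a=cv2.imread('pics/top.png');hsv=cv2.cvtColor(a,cv2.COLOR_BGR2HSV)
def big(lo,hi,roi=None):
    m=cv2.inRange(hsv,lo,hi)
    if roi: k=np.zeros_like(m);x0,y0,x1,y1=roi;k[y0:y1,x0:x1]=1;m*=k
    c=max(cv2.findContours(m,0,2)[0],key=cv2.contourArea);return c
t=big((95,80,20),(130,255,255),(120,170,270,290))
r=cv2.minAreaRect(t);print('tray',r,'\n',onplane('top',cv2.boxPoints(r),.044).round(3),cv2.boxPoints(r).round(1).tolist())
g=big((45,100,60),(75,255,255),(120,170,270,290));r=cv2.minAreaRect(g);print('cap',r,onplane('top',[r[0]],.037),'\n',onplane('top',cv2.boxPoints(r),.037).round(3))
for n,p,z in(('rest',(416.5,260),.005),('black',(484,256),.005),('tape',(232,233),.022),('red',(290,283),.08),('pink',(278,214),.019),('mug',(328,152),.1)):print(n,onplane('top',[p],z).round(3))
c=big((5,80,60),(25,255,255),(385,230,450,290));r=cv2.minAreaRect(c);print('rest',r,onplane('top',[r[0]],.005),'\n',onplane('top',cv2.boxPoints(r),.005).round(3))
cv2.imwrite('pics/crop1.png',cv2.resize(a[170:300,140:310],None,fx=4.5,fy=4.5,interpolation=2))
E
```

```text
tray ((202.75985717773438, 226.44386291503906), (89.69526672363281, 69.06085205078125), 1.847610354423523) 
 [[0.418 0.388 0.044]
 [0.576 0.395 0.044]
 [0.574 0.191 0.044]
 [0.416 0.189 0.044]] [[156.8000030517578, 259.5], [159.0, 190.5], [248.6999969482422, 193.39999389648438], [246.5, 262.3999938964844]]
cap ((190.0, 205.5), (19.0, 22.0), 90.0) [[0.54393724 0.32432603 0.037     ]] 
 [[0.566 0.351 0.037]
 [0.567 0.301 0.037]
 [0.522 0.298 0.037]
 [0.521 0.348 0.037]]
rest [[ 0.435 -0.199  0.005]]
black [[ 0.447 -0.356  0.005]]
tape [[0.485 0.228 0.022]]
red [[0.37  0.089 0.08 ]]
pink [[0.533 0.125 0.019]]
mug [[0.658 0.014 0.1  ]]
rest ((416.38238525390625, 260.0294494628906), (33.71245193481445, 33.22737503051758), 75.96376037597656) [[ 0.43443589 -0.19828762  0.005     ]] 
 [[ 0.462 -0.151  0.005]
 [ 0.483 -0.227  0.005]
 [ 0.407 -0.245  0.005]
 [ 0.387 -0.17   0.005]]
```

View pics/crop1.png

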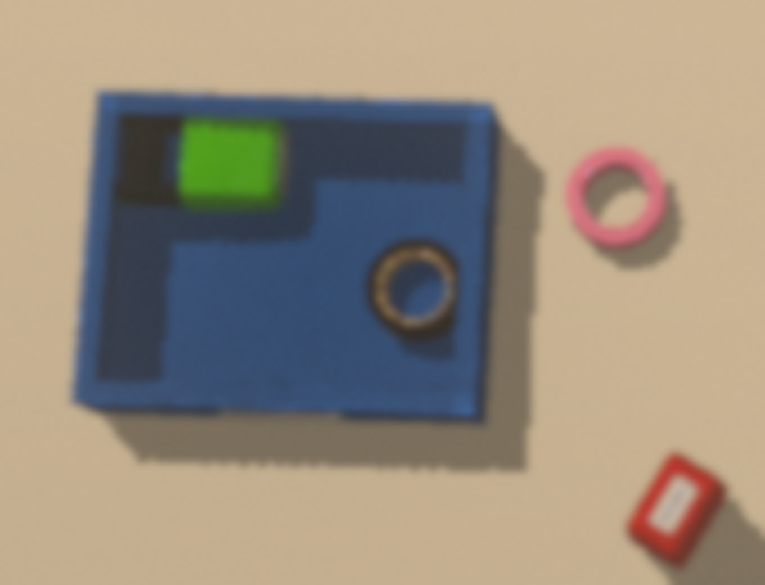

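The crop confirms the layout. The tray's rim corners are at crop pixels (97,92), (493,105), (482,420) and (75,403), and the green cap lies against the +x rim with its feet toward +y. I'll move over the tray for a wrist view.

>>> carry_out(linear=[[0.95, -0.55, 0], [0.95, -0.55, 0], [0.95, -0.55, 0], [0.95, -0.55, 0], [0.95, -0.55, 0], [0.95, -0.55, 0], [0.95, -0.55, 0], [0.95, -0.55, 0], [0.95, -0.55, 0], [0.95, -0.55, 0], [0.95, -0.55, 0], [0.95, -0.55, 0]], rotation=[[0, 0, -0.5], [0, 0, -0.5], [0, 0, -0.5], [0, 0, -0.5], [0, 0, -0.5], [0, 0, -0.5], [0, 0, -0.5], [0, 0, -0.5], [0, 0, -0.5], [0, 0, -0.5], [0, 0, -0.5], [0, 0, -0.5]], grip=[1, 1, 1, 1, 1, 1, 1, 1, 1, 1, 1, 1])

```text
time: 1.3
ee_pos: [0.4387, 0.3757, 0.2389]
tcp_rot: [-180.0, 0.0, 109.4]
wrist_force: [0.6, 0.5, 0.1]
opening: -0.0002
grasp_force: 0.0
```

>>> carry_out(linear=[[0.95, -0.55, 0], [0.95, -0.55, 0], [0.95, -0.55, 0], [0.95, -0.55, 0], [0.95, -0.55, 0], [0, 0, 0], [0, 0, 0]], rotation=[[0, 0, -0.5], [0, 0, -0.5], [0, 0, -0.5], [0, 0, -0.5], [0, 0, -0.5], [0, 0, 0], [0, 0, 0]], grip=[1, 1, 1, 1, 1, 1, 1])

```text
time: 2.0
ee_pos: [0.533, 0.3211, 0.2387]
tcp_rot: [-179.9, 0.0, 89.6]
wrist_force: [-0.1, 0.5, 0.5]
opening: -0.0001
grasp_force: 0.0
```

```bash
python3 - <<'E'
from h import *
o=bot.get_obs();print(o['q'].round(1),o['ee_pos'],o['tcp_rot'],o['opening'],o['wrist_force'])
a=bot.camera('wrist');cv2.imwrite('pics/w1.png',a)
m=bot.camera_model('wrist');np.save('w1.npy',m,allow_pickle=True)
print(proj('wrist',[[.544,.324,.037],[.435,-.2,.005],[.496,.29,.044]]))
E
```

```text
[ 31.1  15.4  21.9  96.6   0.  121.5] [0.53299955 0.32110395 0.23867785] [-1.79938866e+02  2.52136292e-02  8.95687267e+01] -0.00012391788839253342 [-0.05274428  0.51594925  0.47059758]
[[334.02171439 202.94026968]
 [239.6018441  637.03052292]
 [274.26406583 246.82067805]]
```

View pics/w1.png

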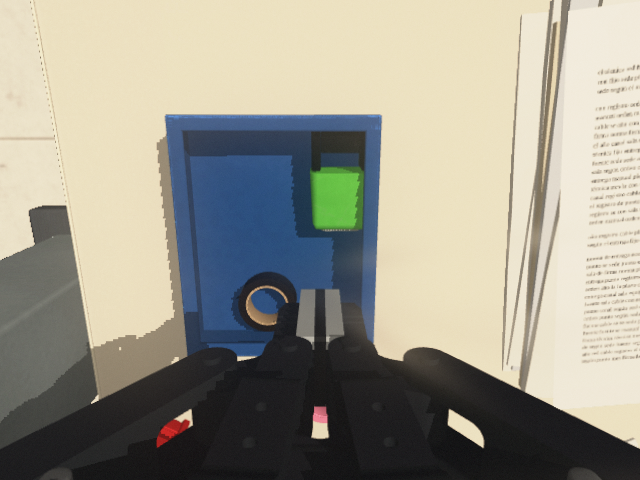

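The wrist view (up is +y, right is +x) shows rim corners at (166,116) and (381,115), with the cap at (312–364, 167–230). The tape roll is at (270,302). The closed fingertips are at about (320,300).

```bash
python3 - <<'E'
from h import *
m=np.load('w1.npy',allow_pickle=True).item()
P=lambda uv,z:onplane('wrist',uv,z,m).round(4)[:,:2].tolist()
print('rim outer',P([[166,116],[381,115],[375,340],[186,340]],.044))
print('rim inner',P([[184,131],[365,131],[361,340]],.044))
a=cv2.imread('pics/w1.png');h=cv2.cvtColor(a,cv2.COLOR_BGR2HSV)
k=cv2.inRange(h,(45,100,120),(75,255,255))[:300];c=max(cv2.findContours(k,0,2)[0],key=cv2.contourArea)
x,y,w,hh=cv2.boundingRect(c);print(x,y,w,hh,'cap',P([[x,y],[x+w,y],[x+w,225],[x,225],[x+w,y+hh],[x,y+hh]],.037))
print('tape',P([[270,302]],.022))
E
```

```text
rim outer [[0.4201, 0.391], [0.5782, 0.3909], [0.5789, 0.2066], [0.4182, 0.2078]]
rim inner [[0.4322, 0.3803], [0.5667, 0.3795], [0.567, 0.2066]]
311 167 52 62 cap [[0.526, 0.3525], [0.5664, 0.3522], [0.5674, 0.3058], [0.5255, 0.3061], [0.5675, 0.3024], [0.5254, 0.3027]]
tape [[0.488, 0.2323]]
```

>>> carry_out(linear=[[0.2, 0.15, -1], [0.2, 0.15, -1], [0.2, 0.15, -1], [0, 0, -1], [0, 0, -1], [0, 0, -1], [0, 0, -1], [0, 0, -1], [0, 0, -0.8], [0, 0, -0.4], [0, 0, -0.2], [0, 0, 0]], rotation=[[0, 0, 0], [0, 0, 0], [0, 0, 0], [0, 0, 0], [0, 0, 0], [0, 0, 0], [0, 0, 0], [0, 0, 0], [0, 0, 0], [0, 0, 0], [0, 0, 0], [0, 0, 0]], grip=[1, 1, 1, 1, 1, 1, 1, 1, 1, 1, 1, 1])

```text
time: 3.25
ee_pos: [0.5449, 0.3305, 0.0514]
tcp_rot: [180.0, -0.0, 89.6]
wrist_force: [-0.7, 0.2, -0.2]
opening: -0.0001
grasp_force: 0.0
```

>>> carry_out(linear=[[0, 0, -0.1], [0, 0, -0.1], [0, 0, 0]], rotation=[[0, 0, 0], [0, 0, 0], [0, 0, 0]], grip=[1, 1, 1])

```text
time: 3.55
ee_pos: [0.5452, 0.3304, 0.0475]
tcp_rot: [180.0, -0.0, 89.5]
wrist_force: [0.3, -0.9, -0.1]
opening: -0.0001
grasp_force: 0.0
```

>>> carry_out(linear=[[0, 0, -0.1], [0, 0, -0.05], [0, 0, 0]], rotation=[[0, 0, 0], [0, 0, 0], [0, 0, 0]], grip=[1, 1, 1])

```text
time: 3.85
ee_pos: [0.5451, 0.3303, 0.0444]
tcp_rot: [180.0, -0.0, 89.5]
wrist_force: [0.0, -0.1, 0.2]
opening: 0.0001
grasp_force: 0.1
```

>>> carry_out(linear=[[0, 0, -0.05], [0, 0, -0.05], [0, 0, 0]], rotation=[[0, 0, 0], [0, 0, 0], [0, 0, 0]], grip=[1, 1, 1])

```text
time: 4.15
ee_pos: [0.5453, 0.3305, 0.0441]
tcp_rot: [179.9, -0.1, 89.6]
wrist_force: [-4.0, -2.7, 12.6]
opening: 0.0
grasp_force: 5.9
```

>>> carry_out(linear=[[-0.2, -0.1, 0], [-0.3, -0.1, 0], [-0.3, -0.1, 0], [-0.3, -0.1, 0], [-0.3, -0.1, 0], [-0.3, -0.1, 0]], rotation=[[0, 0, 0], [0, 0, 0], [0, 0, 0], [0, 0, 0], [0, 0, 0], [0, 0, 0]], grip=[1, 1, 1, 1, 1, 1])

```text
time: 4.75
ee_pos: [0.5123, 0.319, 0.0441]
tcp_rot: [179.8, -0.1, 89.5]
wrist_force: [2.5, 1.4, 8.5]
opening: -0.0001
grasp_force: 3.9
```

>>> carry_out(linear=[[-0.3, -0.1, 0], [-0.3, -0.1, 0], [-0.3, -0.1, 0], [-0.3, -0.1, 0], [0, 0, 0]], rotation=[[0, 0, 0], [0, 0, 0], [0, 0, 0], [0, 0, 0], [0, 0, 0]], grip=[1, 1, 1, 1, 1])

```text
time: 5.25
ee_pos: [0.4876, 0.3108, 0.044]
tcp_rot: [179.8, -0.1, 89.6]
wrist_force: [-0.8, -1.5, 8.8]
opening: 0.0002
grasp_force: 4.9
```

```bash
cat > cap.py <<'E'
from h import *
import sys
n=sys.argv[1]; z=float(sys.argv[2])
o=bot.get_obs();print(o['ee_pos'].round(4),o['tcp_rot'].round(1),o['wrist_force'].round(1),o['q'].round(0),o['time'])
m=bot.camera_model('wrist');a=bot.camera('wrist');b=bot.camera('top')
cv2.imwrite(f'pics/{n}.png',a);cv2.imwrite(f'pics/{n}_top.png',b)
for nm,im,mm in(('wrist',a,m),('top',b,None)):
    k=cv2.inRange(cv2.cvtColor(im,cv2.COLOR_BGR2HSV),(45,100,100),(75,255,255))
    if nm=='top': k[:,540:]=0
    cs=cv2.findContours(k,0,2)[0]
    if not cs: continue
    r=cv2.minAreaRect(max(cs,key=cv2.contourArea))
    print(nm,np.round(r[0]+r[1],1),'c',onplane(nm,[r[0]],z,mm)[0].round(4),onplane(nm,cv2.boxPoints(r),z,mm)[:,:2].round(4).tolist())
E
python3 cap.py w2 .037
```

```text
[0.4876 0.3108 0.044 ] [ 1.798e+02 -1.000e-01  8.960e+01] [-0.8 -1.5  8.8] [ 33.   9.  -7.  74.  -0. 123.] 5.25
wrist [328.5 294.7 133.8 115.8] c [0.4908 0.3183 0.037 ] [[0.4644, 0.298], [0.4698, 0.3419], [0.5156, 0.3374], [0.5137, 0.2927]]
top [202.5 228.   18.   11. ] c [0.4925 0.2929 0.037 ] [[0.513, 0.3065], [0.5136, 0.2817], [0.4722, 0.2793], [0.4716, 0.304]]
```

>>> carry_out(linear=[[0, -0.15, 0], [0.1, -0.15, 0], [0.1, -0.15, 0], [0.1, -0.15, 0], [0, -0.1, 0], [0, 0, 0], [0, 0, 0.5], [0, 0, 1], [0, 0, 1], [0, 0, 1], [0, 0, 0], [0, 0, 0]], rotation=[[0, 0, 0], [0, 0, 0], [0, 0, 0], [0, 0, 0], [0, 0, 0], [0, 0, 0], [0, 0, 0], [0, 0, 0], [0, 0, 0], [0, 0, 0], [0, 0, 0], [0, 0, 0]], grip=[1, 1, 1, 1, 1, 1, 1, 1, 1, 0, 0, 0])

```text
time: 6.55
ee_pos: [0.4931, 0.2963, 0.1124]
tcp_rot: [180.0, -0.0, 89.5]
wrist_force: [0.8, -0.2, -0.1]
opening: 0.0424
grasp_force: 0.0
```

```bash
python3 cap.py w3 .037; python3 -c "
from h import *
print(bot.get_obs()['opening'])"
```

```text
[0.4931 0.2963 0.1124] [180.   -0.   89.5] [ 0.8 -0.2 -0.1] [ 31.   8.  -1.  81.  -0. 121.] 6.55
wrist [329. 254.  96.  94.] c [0.498  0.2971 0.037 ] [[0.4746, 0.3223], [0.5214, 0.322], [0.5228, 0.2702], [0.473, 0.2706]]
top [205. 226.  20.  18.] c [0.4973 0.2875 0.037 ] [[0.5199, 0.3092], [0.5208, 0.2685], [0.4748, 0.2659], [0.4739, 0.3064]]
0.042520610311236044
```

View pics/w3.png

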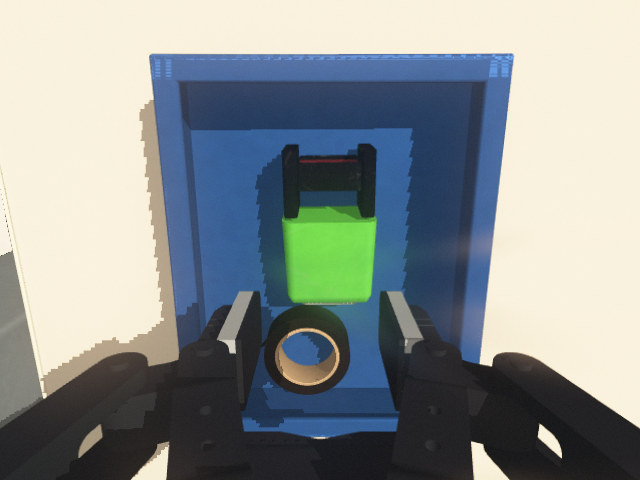

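The stamp is now free. The cap is at (285–375, 207–303), square to the tray and well clear of the walls, and the tape roll is at (307,350) beyond its end. I'll grip it across its width.

>>> carry_out(linear=[[0.25, 0.1, 0], [0, 0, 0], [0, 0, 0], [0, 0, -1], [0, 0, -1], [0, 0, -1], [0, 0, -1], [0, 0, -0.6], [0, 0, -0.2], [0, 0, 0], [0, 0, 0], [0, 0, 0]], rotation=[[0, 0, 0], [0, 0, 0], [0, 0, 0], [0, 0, 0], [0, 0, 0], [0, 0, 0], [0, 0, 0], [0, 0, 0], [0, 0, 0], [0, 0, 0], [0, 0, 0], [0, 0, 0]], grip=[-0.65, -0.65, -0.65, -0.65, -0.65, -0.65, -0.65, -0.65, -0.65, -0.65, 0, 0], grip_force=40)

```text
time: 7.85
ee_pos: [0.4988, 0.2988, 0.0178]
tcp_rot: [179.9, -0.1, 89.6]
wrist_force: [0.9, -0.1, -0.5]
opening: 0.0464
grasp_force: 41.1
```

>>> carry_out(linear=[[0, 0, 0], [0, 0, 0], [0, 0, 0], [0, 0, 0.3], [0, 0, 0.5]], rotation=[[0, 0, 0], [0, 0, 0], [0, 0, 0], [0, 0, 0], [0, 0, 0]], grip=[0.4, 0.4, 0.4, 0.4, 0.4])

```text
time: 8.35
ee_pos: [0.4975, 0.298, 0.0322]
tcp_rot: [-179.9, 0.0, 89.6]
wrist_force: [-1.0, -0.2, -1.4]
opening: 0.0468
grasp_force: 41.2
```

>>> carry_out(linear=[[0, 0, 0.8], [0, 0, 1], [0, 0, 1], [0, 0, 1], [0, 0, 1], [0, 0, 0.5], [-0.1, -0.9, 0], [-0.1, -0.9, 0], [-0.1, -0.9, 0], [-0.1, -0.9, 0], [-0.1, -0.9, 0], [-0.1, -0.9, 0]], rotation=[[0, 0, 0], [0, 0, 0], [0, 0, 0], [0, 0, 0], [0, 0, 0], [0, 0, 0], [0, 0, 0.6], [0, 0, 0.6], [0, 0, 0.6], [0, 0, 0.6], [0, 0, 0.6], [0, 0, 0.6]], grip=[0.4, 0.4, 0.4, 0.4, 0.4, 0.4, 0.4, 0.4, 0.4, 0.4, 0.4, 0.4])

```text
time: 9.55
ee_pos: [0.4857, 0.1896, 0.1382]
tcp_rot: [-180.0, -0.0, 118.6]
wrist_force: [-0.2, 0.2, -1.4]
opening: 0.0469
grasp_force: 41.2
```

>>> carry_out(linear=[[-0.1, -0.9, 0], [-0.1, -0.9, 0], [-0.1, -0.9, 0], [-0.1, -0.9, 0], [-0.1, -0.9, 0], [-0.1, -0.9, 0], [-0.1, -0.9, 0], [-0.1, -0.9, 0], [-0.1, -0.9, 0], [-0.1, -0.9, 0], [-0.1, -0.9, 0], [-0.1, -0.9, 0]], rotation=[[0, 0, 0.6], [0, 0, 0.6], [0, 0, 0.6], [0, 0, 0.6], [0, 0, 0.6], [0, 0, 0.7], [0, 0, 0.7], [0, 0, 0.7], [0, 0, 0.7], [0, 0, 0.7], [0, 0, 0.6], [0, 0, 0.6]], grip=[0.4, 0.4, 0.4, 0.4, 0.4, 0.4, 0.4, 0.4, 0.4, 0.4, 0.4, 0.4])

```text
time: 10.75
ee_pos: [0.4617, -0.0264, 0.1383]
tcp_rot: [-180.0, -0.0, -179.8]
wrist_force: [0.4, 0.1, -1.3]
opening: 0.0466
grasp_force: 41.2
```

>>> carry_out(linear=[[0, 0, -0.5], [0, 0, -1], [0, 0, -1], [0, 0, -1], [0, 0, -0.7], [0, 0, -0.4], [0, 0, 0]], rotation=[[0, 0, 0], [0, 0, 0], [0, 0, 0], [0, 0, 0], [0, 0, 0], [0, 0, 0], [0, 0, 0]], grip=[0.4, 0.4, 0.4, 0.4, 0.4, 0.4, 0.4])

```text
time: 11.45
ee_pos: [0.4614, -0.0254, 0.0453]
tcp_rot: [180.0, -0.1, 179.9]
wrist_force: [0.5, -0.6, -1.2]
opening: 0.0469
grasp_force: 41.2
```

```bash
python3 cap.py w4 .06
```

```text
[ 0.4614 -0.0254  0.0453] [ 1.800e+02 -1.000e-01  1.799e+02] [ 0.5 -0.6 -1.2] [ -3.  -6. -22.  74.   0.  -3.] 11.45
wrist [320. 346. 162. 160.] c [ 0.4623 -0.0248  0.06  ] [[0.4355, -0.0485], [0.4356, -0.0011], [0.4921, 0.0015], [0.492, -0.0513]]
top [415. 199.   0.   0.] c [ 0.566  -0.1854  0.06  ] [[0.566, -0.1854], [0.566, -0.1854], [0.566, -0.1854], [0.566, -0.1854]]
```

View pics/w4.png

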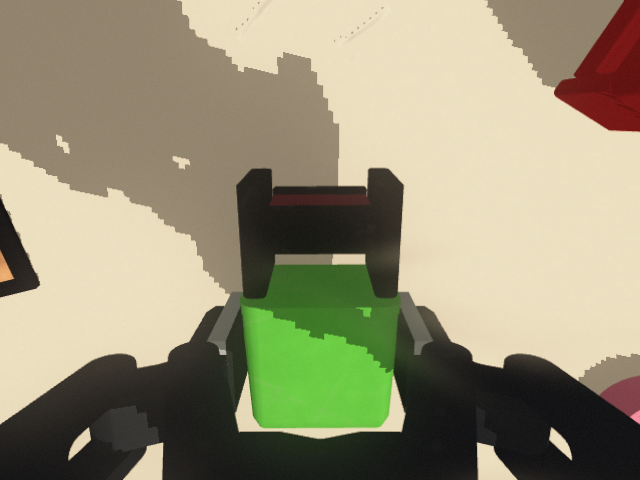

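The stamp is held square and level over bare desk, cap at (245–395, 300–425) with its feet toward the robot. I'll lower it and let go.

>>> carry_out(linear=[[0, 0, -0.6], [0, 0, -0.6], [0, 0, -0.2], [0, 0, -0.05], [0, 0, 0], [0, 0, 0]], rotation=[[0, 0, 0], [0, 0, 0], [0, 0, 0], [0, 0, 0], [0, 0, 0], [0, 0, 0]], grip=[0.4, 0.4, 0.4, 0.4, 0.4, 0.4])

```text
time: 12.15
ee_pos: [0.4622, -0.0257, 0.0176]
tcp_rot: [-180.0, 0.0, 179.9]
wrist_force: [-0.5, -0.6, -0.7]
opening: 0.0467
grasp_force: 41.2
```

>>> carry_out(linear=[[0, 0, 0], [0, 0, 0], [0, 0, 0], [0, 0, 0], [0, 0, 0], [0, 0, 0], [0, 0, 0]], rotation=[[0, 0, 0], [0, 0, 0], [0, 0, 0], [0, 0, 0], [0, 0, 0], [0, 0, 0], [0, 0, 0]], grip=[-0.6, -0.6, -0.6, -0.6, -0.6, -0.6, -0.6])

```text
time: 12.85
ee_pos: [0.462, -0.0257, 0.0173]
tcp_rot: [-180.0, 0.0, 179.9]
wrist_force: [-0.5, -0.0, 0.7]
opening: 0.0682
grasp_force: 0.0
```

```bash
python3 - <<'E'
from h import *
from scipy.optimize import least_squares
D=[([4.979,10.078,95.1],.5497,.239),([15.4,21.9,96.6],.6222,.2387)]
o=bot.get_obs();print(o['q'].round(3),o['ee_pos'],o['opening'],o['grasp_force'])
E
python3 cap.py w5 .034
```

```text
[-3.1820e+00 -5.2170e+00 -2.4786e+01  7.0427e+01 -1.0000e-03 -3.1320e+00] [ 0.46203991 -0.02569263  0.0173045 ] 0.06816891252424331 0.0
[ 0.462  -0.0257  0.0173] [-180.     0.   179.9] [-0.5 -0.   0.7] [ -3.  -5. -25.  70.  -0.  -3.] 12.85
wrist [319.5 342.5 159.  157. ] c [ 0.4605 -0.0253  0.034 ] [[0.4348, -0.0481], [0.4348, -0.0025], [0.4891, 0.0001], [0.489, -0.0507]]
top [415. 199.   0.   0.] c [ 0.5725 -0.1907  0.034 ] [[0.5725, -0.1907], [0.5725, -0.1907], [0.5725, -0.1907], [0.5725, -0.1907]]
```

>>> carry_out(linear=[[0, 0, 0.7], [0, 0, 0.8], [0, 0, 0], [0, 0, 0], [0, 0, 0], [-0.15, 0, 0], [-0.15, 0, 0], [0, 0, 0]], rotation=[[0, 0, 0], [0, 0, 0], [0, 1, 0], [0, 1, 0], [0, 1, 0], [0, 1, 0], [0, 1, 0], [0, 0, 0]], grip=[-0.6, -0.6, -0.6, -0.6, -0.6, -0.6, -0.6, -0.6])

```text
time: 13.75
ee_pos: [0.4553, -0.0256, 0.0415]
tcp_rot: [-180.0, -40.9, 180.0]
wrist_force: [0.4, 0.8, -1.7]
opening: 0.0685
grasp_force: 0.0
```

```bash
python3 cap.py w6 .034; python3 - <<'E'
from h import *
a=cv2.imread('pics/w6_top.png');print(proj('top',[.462,-.026,.034]))
b=bot.camera('scene');u=proj('scene',[.45,-.03,.05])[0].astype(int);print(u)
c=b[max(0,u[1]-70):u[1]+70,max(0,u[0]-90):u[0]+90]
cv2.imwrite('pics/c6.png',cv2.resize(np.hstack([c]),None,fx=4,fy=4))
E
```

```text
[ 0.4553 -0.0256  0.0415] [-180.   -40.9  180. ] [ 0.4  0.8 -1.7] [ -2.  34.  13. 110.  -1.  -2.] 13.75
wrist [323.8 372.5 130.9 121.1] c [ 0.4706 -0.0237  0.034 ] [[0.4477, -0.0462], [0.4471, -0.0016], [0.4907, -0.0039], [0.4911, -0.0431]]
[[343.03504911 244.7325724 ]]
[326 246]
```

View pics/c6.png

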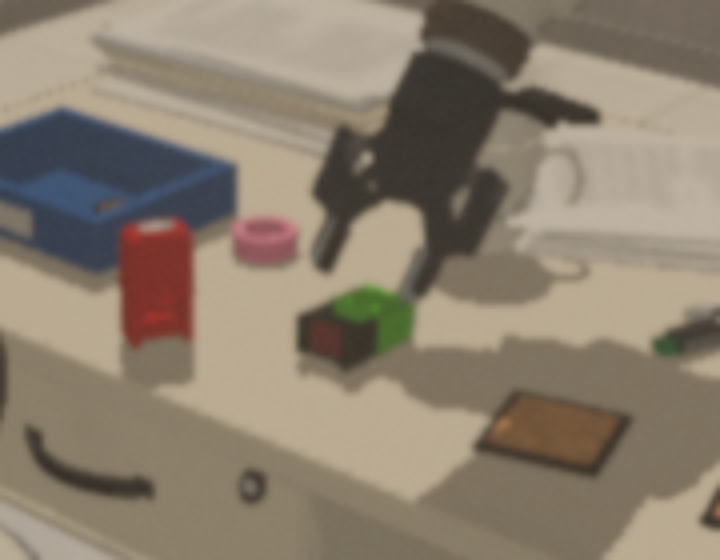

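The crop shows the stamp lying flat at (355,325), released, with the tilted open gripper over its cap. The red look-alike is untouched. I'll descend and regrip.

>>> carry_out(linear=[[0, 0, -0.6], [0, 0, -0.5], [0, 0, -0.15], [0, 0, 0], [0, 0, 0], [0, 0, 0], [0, 0, 0], [0, 0, 0], [0, 0, 0]], rotation=[[0, 0, 0], [0, 0, 0], [0, 0, 0], [0, 0, 0], [0, 0, 0], [0, 0, 0], [0, 0, 0], [0, 0, 0], [0, 0, 0]], grip=[-0.6, -0.6, -0.6, -0.6, 0.4, 0.4, 0.4, 0.4, 0.4], grip_force=50)

```text
time: 14.8
ee_pos: [0.4563, -0.0257, 0.0232]
tcp_rot: [-180.0, -40.0, 179.9]
wrist_force: [1.2, 0.0, 6.6]
opening: 0.0464
grasp_force: 51.9
```

>>> carry_out(linear=[[0, 0, 0.5], [0, 0, 1], [0, 0, 1], [0, 0, 1], [0, 0, 1], [0, 0, 1], [0, 0, 0.5], [0, 0, 0], [0, 0, 0], [0, 0, 0], [0, 0, 0], [0, 0, 0]], rotation=[[0, 0, 0], [0, 0, 0], [0, 0, 0], [0, 0, 0], [0, 0, 0], [0, -1, 0], [0, -1, 0], [0, -1, 0], [0, -1, 0], [0, -1, 0], [0, -1, 0], [0, -1, 0]], grip=[0.4, 0.4, 0.4, 0.4, 0.4, 0.4, 0.4, 0.4, 0.4, 0.4, 0.4, 0.4])

```text
time: 16.0
ee_pos: [0.4562, -0.0257, 0.1437]
tcp_rot: [180.0, 16.4, 180.0]
wrist_force: [-0.5, 0.2, -0.9]
opening: 0.0464
grasp_force: 51.5
```

>>> carry_out(linear=[[0, 0, 0], [0, 0, 0], [0, 0, 0], [-0.15, -0.8, 0], [-0.15, -0.8, 0], [-0.15, -0.8, 0], [-0.15, -0.8, 0], [-0.15, -0.8, 0], [-0.15, -0.8, 0], [-0.15, -0.8, 0], [-0.15, -0.8, 0], [0, 0, 0]], rotation=[[0, -1, 0], [0, -1, 0], [0, -1, 0], [0, -1, 0], [0, -0.2, 0], [0, 0, -0.5], [0, 0, -0.6], [0, 0, -0.5], [0, 0, -0.5], [0, 0, -0.6], [0, 0, 0], [0, 0, 0]], grip=[0.4, 0.4, 0.4, 0.4, 0.4, 0.4, 0.4, 0.4, 0.4, 0.4, 0.4, 0.4])

```text
time: 17.2
ee_pos: [0.4892, -0.1657, 0.1427]
tcp_rot: [179.4, 46.8, 158.3]
wrist_force: [0.2, 0.7, -1.3]
opening: 0.0467
grasp_force: 51.8
```

```bash
python3 - <<'E'
from h import *
o=bot.get_obs();print(o['ee_pos'],o['tcp_rot'],o['q'].round(0),o['time'])
b=bot.camera('scene');t=bot.camera('top');w=bot.camera('wrist')
p=o['ee_pos'];us=proj('scene',p)[0].astype(int);ut=proj('top',p)[0].astype(int);print(us,ut)
def crop(im,u,w,h,f):
    x=min(max(u[0]-w//2,0),640-w);y=min(max(u[1]-h//2,0),480-h);print(x,y);return cv2.resize(im[y:y+h,x:x+w],None,fx=f,fy=f)
cv2.imwrite('pics/c7.png',np.hstack([crop(b,us,100,150,4),crop(t,ut,100,150,4)]))
cv2.imwrite('pics/w7.png',w);cv2.imwrite('pics/s7.png',b)
E
```

```text
[ 0.4892476  -0.16566042  0.1427356 ] [179.3959891   46.81152253 158.29066638] [-17. -48. -53.  38.  -3.   3.] 17.2
[378 224] [413 225]
328 149
363 150
```

View pics/c7.png

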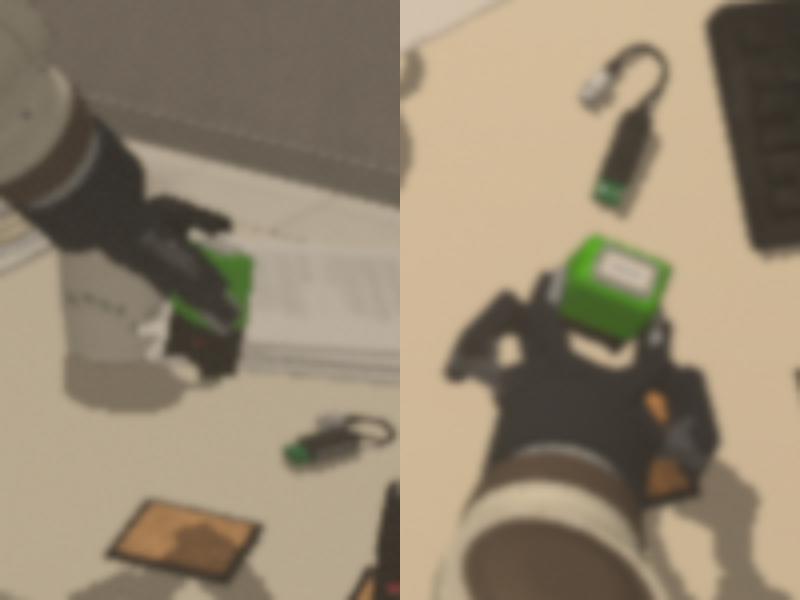

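The crop shows the stamp upright in the grip at crop pixel (215,300), with the rest at (185,540). The arm has hit joint 2's lower limit (-48°), so TCP x stopped at 0.489. I'll fit the arm's kinematics to find a heading that reaches the rest.

```bash
cat > kin.py <<'E'
import numpy as np
from scipy.optimize import least_squares
from scipy.spatial.transform import Rotation as R
# azimuth J1, J2 from vertical, J3 elbow, J4 pitch, J5 yaw, J6 roll
Q=[[67.551,5.009,10.0375,95.098,0,90.0],[31.1,15.4,21.9,96.6,0,121.5],[33,9,-7,74,0,123],[31,8,-1,81,0,121],[-3,-6,-22,74,0,-3],[-3.182,-5.217,-24.786,70.427,0,-3.132],[-2,34,13,110,-1,-2],[-17,-48,-53,38,-3,3]]
P=[[.20995,.50814,.23863],[.533,.3211,.23868],[.4876,.3108,.044],[.4931,.2963,.1124],[.4614,-.0254,.0453],[.46204,-.02569,.0173],[.4553,-.0256,.0415],[.48925,-.16566,.14274]]
T=[[-179.93,0,157.55],[-179.94,.025,89.57],[179.8,-.1,89.6],[180,0,89.5],[180,-.1,179.9],[-180,0,179.9],[-180,-40.9,180],[179.4,46.81,158.29]]
def fk(p,q,s5=1):
    r0,z0,L1,e,L2,d4,d=p; a=np.radians(q[1]);b=np.radians(q[1]-q[2])
    # base, upper arm, elbow offset, forearm
    r=r0+L1*np.sin(a)+e*np.sin(b)+L2*np.cos(b); z=z0+L1*np.cos(a)+e*np.cos(b)-L2*np.sin(b)
    # J4 frame: x along tool when J5=0
    Rz=R.from_euler('z',q[0],degrees=True)
    W=Rz*R.from_euler('y',q[1]-q[2]+q[3],degrees=True)     # x axis -> tool dir at J5=0
    F=W*R.from_euler('z',s5*q[4],degrees=True)
    pos=Rz.apply([r,0,z])+W.apply([d4,0,0])+F.apply([d,0,0])
    return pos,F  # F x axis = tool direction; closing dir = rotate by J6
def res(p): return np.concatenate([fk(p,q)[0]-x for q,x in zip(Q,P)]+[1e-2*(p-p0)])
p0=np.array([0,.3,.35,0,.35,.1,.15])
S=least_squares(res,p0).x
lo=np.array([-179,-48.5,-65.7,-126,-82.7,-180]);hi=np.array([179,103.8,70.7,130.5,87.1,180])
def ik(p,t):
    best=None
    for g in ([0,-20,-30,70,0],[0,0,-30,70,40],[0,0,-30,70,-40],[-40,-20,-40,50,50],[0,-30,-50,50,-50]):
        f=lambda q:np.concatenate([(fk(S,q)[0]-p)*10,fk(S,q)[1].as_matrix()[:,0]-t])
        o=least_squares(f,g,bounds=(lo[:5],hi[:5]))
        if best is None or o.cost<best.cost: best=o
    return best
if __name__=='__main__':
    print(S.round(4),[(1e3*(fk(S,q)[0]-x)).round(1).tolist() for q,x in zip(Q,P)])
    c=np.array([.4345,-.198])
    for al in(30,40,50,60):
      for h in(-22,-45,-60,-75,-90,-110,20,45,70):
        u=np.array([np.cos(np.radians(h)),np.sin(np.radians(h))])
        t=np.r_[u*np.cos(np.radians(al)),-np.sin(np.radians(al))]
        o=[ik(np.r_[c-.006*u,z],t) for z in(.06,.1,.14)]
        print(al,h,[f'{x.cost**.5:.4f}' for x in o],o[0].x.round(0))
E
python3 kin.py
```

```text
[-0.0009  0.1539  0.4325  0.0433  0.5181  0.1204  0.3143] [[-0.5, -1.1, -0.0], [0.5, 0.7, -0.8], [-3.9, 3.3, 1.2], [2.1, 1.3, -3.2], [1.8, 1.1, 2.9], [-0.3, 0.0, -0.1], [-0.8, 4.2, -2.3], [-1.4, -0.7, 2.4]]
30 -22 ['0.2246', '0.2332', '0.2340'] [-40. -48. -62.  34.  23.]
30 -45 ['0.0766', '0.0794', '0.0881'] [  1. -48. -66.  30. -40.]
30 -60 ['0.0000', '0.0000', '0.0000'] [  8. -35. -61.  31. -54.]
30 -75 ['0.0000', '0.0000', '0.0000'] [ 11. -14. -46.  51. -60.]
30 -90 ['0.0000', '0.0000', '0.0000'] [ 10.   3. -31.  73. -58.]
30 -110 ['0.0000', '0.0000', '0.0000'] [  7.  20. -13.  95. -51.]
30 20 ['0.0000', '0.0000', '0.0000'] [-59. -22. -52.  42.  58.]
30 45 ['0.0000', '0.0000', '0.0000'] [-59.   7. -27.  79.  57.]
30 70 ['0.0000', '0.0000', '0.0000'] [-54.  26.  -5. 102.  46.]
40 -22 ['0.1167', '0.1220', '0.1205'] [-29. -48. -59.  38.   6.]
40 -45 ['0.0155', '0.0251', '0.0281'] [ -5. -48. -63.  35. -30.]
40 -60 ['0.0000', '0.0000', '0.0000'] [  3. -35. -55.  41. -43.]
40 -75 ['0.0000', '0.0000', '0.0000'] [  6. -18. -44.  54. -49.]
40 -90 ['0.0000', '0.0000', '0.0000'] [  6.  -3. -
[... 738 characters left out ...]
0000', '0.0000', '0.0000'] [-50.  -5. -28.  71.  40.]
50 70 ['0.0000', '0.0000', '0.0000'] [-47.  12. -12.  88.  35.]
60 -22 ['0.0000', '0.0000', '0.0000'] [-26. -37. -49.  48.   2.]
60 -45 ['0.0000', '0.0000', '0.0000'] [-15. -33. -46.  50. -15.]
60 -60 ['0.0000', '0.0000', '0.0000'] [ -9. -27. -42.  55. -23.]
60 -75 ['0.0000', '0.0000', '0.0000'] [ -6. -18. -36.  61. -28.]
60 -90 ['0.0000', '0.0000', '0.0000'] [ -5. -10. -29.  68. -30.]
60 -110 ['0.0000', '0.0000', '0.0000'] [ -5.   1. -19.  79. -29.]
60 20 ['0.0000', '0.0000', '0.0000'] [-42. -22. -38.  58.  26.]
60 45 ['0.0000', '0.0000', '0.0000'] [-44.  -7. -27.  70.  30.]
60 70 ['0.0000', '0.0000', '0.0000'] [-43.   6. -14.  83.  27.]
```

>>> carry_out(linear=[[0, 0, 0], [0, 0, 0], [0, 0, 0], [-0.4, -0.2, 0], [-0.4, -0.2, 0], [-0.4, -0.2, 0], [-0.4, -0.2, 0], [-0.4, -0.2, 0], [-0.4, -0.2, 0], [-0.4, -0.1, 0], [0, 0, 0], [0, 0, 0]], rotation=[[0, 0, -1], [0, 0, -1], [0, 0, -1], [0, 0, -1], [0, 0, -1], [0, 0, -1], [0, 0, -0.65], [0, 0, 0], [0, 0, 0], [0, 0, 0], [0, 0, 0], [0, 0, 0]], grip=[0.4, 0.4, 0.4, 0.4, 0.4, 0.4, 0.4, 0.4, 0.4, 0.4, 0.4, 0.4])

```text
time: 18.55
ee_pos: [0.4334, -0.1911, 0.1433]
tcp_rot: [179.2, 46.9, 105.0]
wrist_force: [0.5, 0.1, -0.5]
opening: 0.0463
grasp_force: 51.9
```

```bash
cat > err.py <<'E'
from h import *
import sys
from scipy.spatial.transform import Rotation as R
o=bot.get_obs();print(o['ee_pos'].round(4),o['tcp_rot'].round(2),o['q'].round(0),o['wrist_force'].round(1),o['opening'])
tgt=R.from_euler('xyz',[180,50,105],degrees=True);cur=R.from_euler('xyz',o['tcp_rot'],degrees=True)
print('rotvec units',((tgt*cur.inv()).as_rotvec(degrees=True)/8).round(3),'lin units',((np.array([.433,-.192,.085])-o['ee_pos'])/.02).round(3))
E
python3 err.py
```

```text
[ 0.4334 -0.1911  0.1433] [179.2   46.86 105.02] [  0. -25. -37.  62. -45.  68.] [ 0.5  0.1 -0.5] 0.046346644076603376
rotvec units [-0.396 -0.037 -0.077] lin units [-0.022 -0.046 -2.914]
```

>>> carry_out(linear=[[0, 0, -0.5], [0, 0, -0.8], [0, 0, -0.8], [0, 0, -0.8], [0, 0, 0], [0, 0, 0]], rotation=[[-0.4, -0.04, -0.08], [0, 0, 0], [0, 0, 0], [0, 0, 0], [0, 0, 0], [0, 0, 0]], grip=[0.4, 0.4, 0.4, 0.4, 0.4, 0.4])

```text
time: 19.15
ee_pos: [0.4339, -0.1909, 0.0851]
tcp_rot: [-179.9, 50.0, 105.1]
wrist_force: [-0.1, -1.3, -0.3]
opening: 0.0461
grasp_force: 51.8
```

```bash
python3 err.py; python3 - <<'E'
from h import *
b=bot.camera('scene');t=bot.camera('top');w=bot.camera('wrist')
def crop(im,u,w,h,f):
    x=int(u[0]-w//2);y=int(u[1]-h//2);print(x,y);return cv2.resize(im[y:y+h,x:x+w],None,fx=f,fy=f)
C=[.4345,-.198,.03]
cv2.imwrite('pics/c8.png',np.hstack([crop(b,proj('scene',C)[0],100,120,4),crop(t,proj('top',C)[0],100,120,4)]))
cv2.imwrite('pics/s8.png',b);cv2.imwrite('pics/t8.png',t)
# green cap centroid in top view: cap top plane
k=cv2.inRange(cv2.cvtColor(t,cv2.COLOR_BGR2HSV),(45,80,50),(75,255,255));u=proj('top',C)[0].astype(int)
q=np.zeros_like(k);q[u[1]-35:u[1]+30,u[0]-40:u[0]+40]=1;k*=q
r=cv2.minAreaRect(np.vstack([c for c in cv2.findContours(k,0,2)[0] if cv2.contourArea(c)>5]));print(r,onplane('top',[r[0]],.09))
E
```

```text
[ 0.4339 -0.1909  0.0851] [-179.85   50.02  105.09] [  2. -22. -42.  55. -48.  70.] [-0.1 -1.3 -0.3] 0.04614040755104227
rotvec units [ 0.005 -0.011  0.003] lin units [-0.044 -0.055 -0.005]
324 214
368 198
((423.2941589355469, 253.67649841308594), (22.313274383544922, 18.19017219543457), 75.96376037597656) [[ 0.43802143 -0.19595875  0.09      ]]
```

View pics/c8.png

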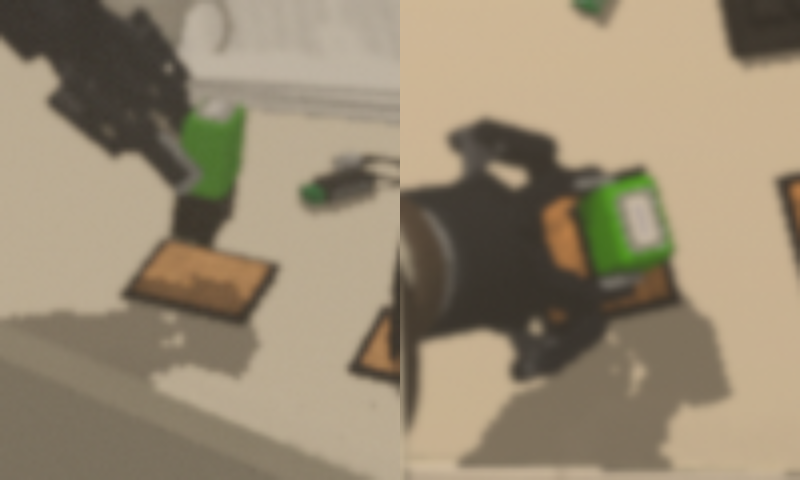

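The stamp hangs over the rest. In the scene crop its cap is at (213,150) and its feet at (195,240), so it may be leaning a few degrees. I'll measure that.

```bash
python3 - <<'E'
from h import *
m=proj('scene',[[.435,-.197,.03],[.435,-.197,.066],[.435,-.197,.114],[.4345,-.198,.005]]);print('scene vertical',m.round(1).tolist())
print('top',proj('top',[[.435,-.197,.03],[.435,-.197,.114]]).round(1).tolist(),'label',onplane('top',[[428.2,253]],.114))
b=cv2.imread('pics/s8.png');h=cv2.cvtColor(b,cv2.COLOR_BGR2HSV)
x0,y0=int(m[1,0])-30,int(m[1,1])-45
k=cv2.inRange(h,(40,70,40),(80,255,255))
k[:, :x0]=0;k[:,x0+62:]=0;k[:y0]=0;k[y0+75:]=0
for y in range(y0,y0+75,3):
    xs=np.where(k[y,:])[0]
    if len(xs)>3: print(y,xs.min(),xs.max(),end='; ')
print()
t=cv2.imread('pics/t8.png');ht=cv2.cvtColor(t,cv2.COLOR_BGR2HSV)
w=((ht[...,1]<70)&(ht[...,2]>120)).astype(np.uint8);w[:,:415]=0;w[:,440:]=0;w[:240]=0;w[268:]=0
n,l,s,c=cv2.connectedComponentsWithStats(w);print(s[1:],c[1:],[onplane('top',[q],.114).round(4) for q in c[1:]])
E
```

```text
scene vertical [[374.5, 274.0], [375.5, 261.5], [376.9, 244.3], [374.0, 282.8]]
top [[418.0, 258.5], [426.3, 253.6]] label [[ 0.43640867 -0.20109056  0.114     ]]
243 370 384; 246 369 384; 249 369 383; 252 371 383; 255 373 383; 258 374 382; 261 372 404; 
[[418 240   7   2  10]
 [432 240   8  28 112]
 [419 243   1   1   1]
 [423 245  11  16 128]] [[420.7        240.3       ]
 [437.01785714 250.83928571]
 [419.         243.        ]
 [428.0703125  252.5       ]] [array([[ 0.4631, -0.1856,  0.114 ]]), array([[ 0.4414, -0.2198,  0.114 ]]), array([[ 0.4573, -0.1819,  0.114 ]]), array([[ 0.4375, -0.2008,  0.114 ]])]
```

The lean is about 4° about the grip axis, well inside the self-righting range, and the stamp is centred within a few mm. I'll lower it to contact with a light grip so it squares up on its feet.

>>> carry_out(linear=[[0, 0, -0.5], [0, 0, -0.3], [0, 0, -0.15], [0, 0, 0], [0, 0, 0]], rotation=[[0, 0, 0], [0, 0, 0], [0, 0, 0], [0, 0, 0], [0, 0, 0]], grip=[0.4, 0.4, 0.4, 0.4, 0.4], grip_force=30)

```text
time: 19.8
ee_pos: [0.4338, -0.1909, 0.0655]
tcp_rot: [-179.8, 50.0, 105.1]
wrist_force: [0.1, 0.1, -0.4]
opening: 0.0461
grasp_force: 51.9
```

>>> carry_out(linear=[[0, 0, -0.1], [0, 0, -0.1], [0, 0, 0]], rotation=[[0, 0, 0], [0, 0, 0], [0, 0, 0]], grip=[0.4, 0.4, 0.4], grip_force=20)

```text
time: 20.1
ee_pos: [0.4337, -0.1908, 0.0613]
tcp_rot: [-179.8, 50.0, 105.1]
wrist_force: [-0.1, 0.2, -1.4]
opening: 0.0463
grasp_force: 51.9
```

>>> carry_out(linear=[[0, 0, -0.08], [0, 0, -0.07], [0, 0, 0]], rotation=[[0, 0, 0], [0, 0, 0], [0, 0, 0]], grip=[0.2, 0.2, 0.2], grip_force=20)

```text
time: 20.4
ee_pos: [0.4337, -0.1909, 0.0583]
tcp_rot: [-179.8, 50.0, 105.1]
wrist_force: [0.1, 0.6, -1.3]
opening: 0.046
grasp_force: 51.9
```

>>> carry_out(linear=[[0, 0, -0.08], [0, 0, -0.07], [0, 0, 0]], rotation=[[0, 0, 0], [0, 0, 0], [0, 0, 0]], grip=[0.2, 0.2, 0.2])

```text
time: 20.7
ee_pos: [0.4337, -0.1909, 0.0553]
tcp_rot: [-179.8, 50.0, 105.1]
wrist_force: [-0.5, 0.3, -1.4]
opening: 0.0465
grasp_force: 51.9
```

>>> carry_out(linear=[[0, 0, -0.07], [0, 0, -0.07], [0, 0, 0]], rotation=[[0, 0, 0], [0, 0, 0], [0, 0, 0]], grip=[0.2, 0.2, 0.2])

```text
time: 21.0
ee_pos: [0.4336, -0.1909, 0.0525]
tcp_rot: [-179.8, 50.0, 105.1]
wrist_force: [0.2, -0.4, -0.7]
opening: 0.0461
grasp_force: 51.9
```

```bash
python3 - <<'E'
from h import *
print(bot.get_obs()['wrist_force'],bot.get_obs()['ee_pos'])
b=bot.camera('scene');cv2.imwrite('pics/s9.png',b)
m=proj('scene',[[.435,-.197,.005],[.435,-.197,.089]]);print(m)
x,y=360,205
cv2.imwrite('pics/c9.png',cv2.resize(b[230:310,330:430],None,fx=7,fy=7,interpolation=2))
E
```

```text
[ 0.24451162 -0.350351   -0.69747302] [ 0.43364993 -0.19086039  0.05252524]
[[373.77224434 282.56108802]
 [376.16444005 253.34814846]]
```

View pics/c9.png

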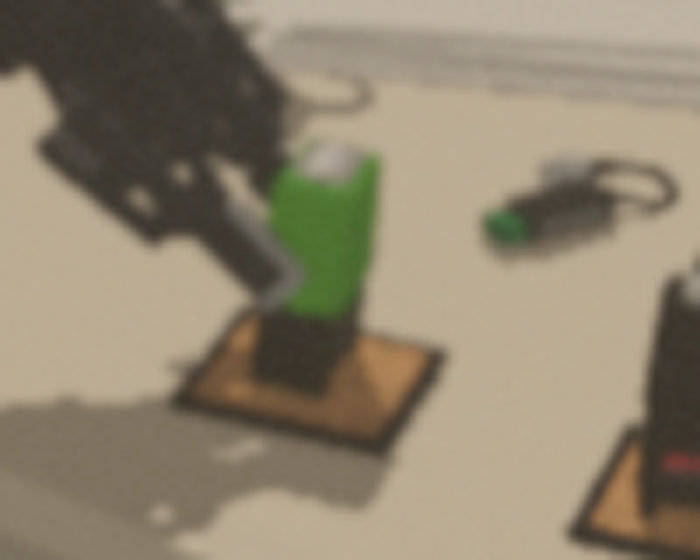

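The stamp still leans about 6° along the gripper heading compared with the black one. Its feet are at crop pixel (290,375) and the rest's centre at (312,380). I'll rotate it upright about the grip axis, which also centres the feet, then go on down.

>>> carry_out(linear=[[0, 0, 0.1], [0, 0, 0], [0, 0, -0.1], [0, 0, -0.07], [0, 0, 0]], rotation=[[-0.65, -0.17, 0], [0, 0, 0], [0, 0, 0], [0, 0, 0], [0, 0, 0]], grip=[0.2, 0.2, 0.2, 0.2, 0.2])

```text
time: 21.55
ee_pos: [0.4339, -0.191, 0.0515]
tcp_rot: [-179.8, 55.3, 105.1]
wrist_force: [-0.1, -0.2, -0.8]
opening: 0.0463
grasp_force: 51.9
```

>>> carry_out(linear=[[0, 0, -0.07], [0, 0, -0.07], [0, 0, 0]], rotation=[[0, 0, 0], [0, 0, 0], [0, 0, 0]], grip=[0.2, 0.2, 0.2])

```text
time: 21.85
ee_pos: [0.4342, -0.1914, 0.0501]
tcp_rot: [-179.9, 55.5, 105.0]
wrist_force: [-5.2, 1.3, 8.7]
opening: 0.0461
grasp_force: 52.7
```

>>> carry_out(linear=[[0, 0, 0], [0, 0, 0], [0, 0, 0], [0, 0, 0], [0, 0, 0]], rotation=[[0, 0, 0], [0, 0, 0], [0, 0, 0], [0, 0, 0], [0, 0, 0]], grip=[-0.1, -0.2, -0.3, -0.5, -0.5])

```text
time: 22.35
ee_pos: [0.4337, -0.1908, 0.0485]
tcp_rot: [-179.7, 55.4, 105.2]
wrist_force: [-0.2, 0.2, -0.2]
opening: 0.0644
grasp_force: 0.0
```

```bash
python3 - <<'E'
from h import *
o=bot.get_obs();print(o['wrist_force'],o['opening'],o['grasp_force'])
b=bot.camera('scene');t=bot.camera('top')
a=cv2.resize(b[225:315,330:460],None,fx=4.5,fy=4.5,interpolation=2);c=cv2.resize(t[225:285,380:440],None,fx=3.3,fy=6.75)
cv2.imwrite('pics/c10.png',np.hstack([a,c[:a.shape[0]]]))
E
```

```text
[-0.18573752  0.19129829 -0.23242352] 0.06441812821884665 0.0
```

View pics/c10.png

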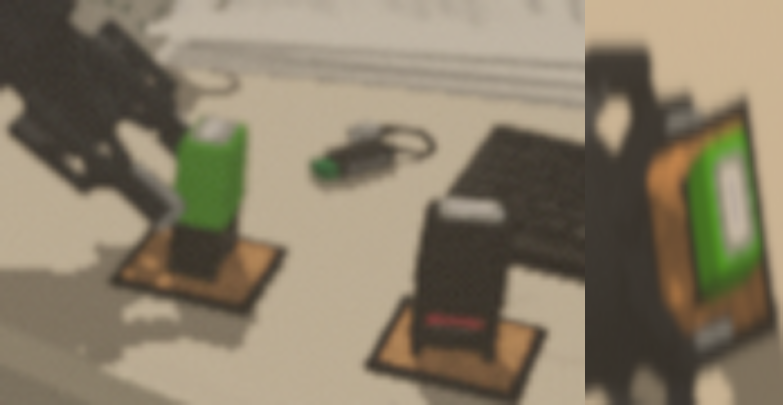

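The stamp is released and stands upright on the rest, at crop pixel (205,195), parallel to the black one. I'll back off along the tool axis.

>>> carry_out(linear=[[-0.08, 0.28, 0.41], [-0.15, 0.55, 0.82], [-0.15, 0.55, 0.82], [-0.15, 0.55, 0.82], [-0.15, 0.55, 0.82], [-0.15, 0.55, 0.82], [-0.15, 0.55, 0.82], [0, 0.8, 0.6], [0, 0.8, 0.6], [0, 0.8, 0.6], [0, 0, 0], [0, 0, 0]], rotation=[[0, 0, 0], [0, 0, 0], [0, 0, 0], [0, 0, 0], [0, 0, 0], [0, 0, 0], [0, 0, 0], [0, 0, 0], [0, 0, 0], [0, 0, 0], [0, 0, 0], [0, 0, 0]], grip=[-0.5, -0.5, -0.5, -0.5, -0.5, -0.5, -0.5, -0.5, -0.5, -0.5, -0.5, -0.5])

```text
time: 23.65
ee_pos: [0.4144, -0.0711, 0.1907]
tcp_rot: [-179.7, 55.4, 105.3]
wrist_force: [-0.3, -0.5, 0.2]
opening: 0.0639
grasp_force: 0.0
```

```bash
python3 - <<'E'
from h import *
b=bot.camera('scene');t=bot.camera('top')
C=[.4345,-.198]
def cc(im,nm):
    h=cv2.cvtColor(im,cv2.COLOR_BGR2HSV);k=cv2.inRange(h,(45,80,50),(75,255,255));u=proj(nm,[*C,.06])[0].astype(int)
    q=np.zeros_like(k);q[u[1]-28:u[1]+25,u[0]-22:u[0]+25]=1;k*=q
    n,l,s,c=cv2.connectedComponentsWithStats(k);i=1+s[1:,4].argmax();return s[i],c[i]
for im,nm in((t,'top'),(b,'scene')): print(nm,*cc(im,nm))
h=cv2.cvtColor(t,cv2.COLOR_BGR2HSV);w=((h[...,1]<70)&(h[...,2]>120)).astype(np.uint8);w[:,:412]=0;w[:,440:]=0;w[:238]=0;w[268:]=0
n,l,s,c=cv2.connectedComponentsWithStats(w)
for i in range(1,n):
    if s[i,4]>15:print('label',s[i],onplane('top',[c[i]],.089).round(4))
print('exp cap-top',proj('top',[*C,.089]))
cv2.imwrite('pics/c11.png',np.hstack([cv2.resize(b[225:325,340:460],None,fx=4,fy=4),cv2.resize(t[210:310,385:460],None,fx=4,fy=4)]))
E
```

```text
top [412 245  21  22 166] [418.81325301 257.37349398]
scene [369 254  15  21 226] [375.74336283 265.14159292]
label [412 238  28  30 266] [[ 0.4525 -0.2145  0.089 ]]
label [419 248  11  14 116] [[ 0.4361 -0.1986  0.089 ]]
exp cap-top [[424.16046829 255.37971191]]
```

View pics/c11.png

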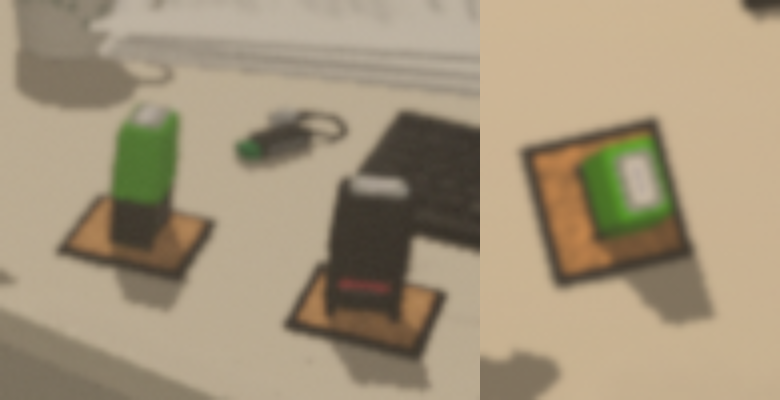

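The green stamp stands upright on the rest at scene crop pixel (145,175), with its label centre at (0.436, -0.199) against the rest centre at (0.4345, -0.198). The black stamp stands unmoved and the gripper is clear, so I'm handing in.

```bash
python3 -c "
from workcell import bot
print(bot.job_done())"
```

```text
the job is handed in; nothing more can be done
None
```

I worked the green stamp free, laid it on its side on the desk and let go, then stood it upright about 2 mm from the empty rest's centre by camera. The black stamp was not touched, the tape roll was last seen in the tray, and the job is handed in, though no verdict was returned.

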